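# Swing the rosewood fingerboard sample back onto its felt strip

### The arm

A 6-joint arm with a two-finger parallel gripper is mounted at the origin on the work surface. World frame = base frame: x ahead of the robot, y to its left, z up, the work surface at z = 0. Lengths are in m, angles in rad, forces in N, time in s.
With the tool pointing down it reaches from about 0.25 to 0.8 m from the base axis. Payload 8.5 kg.
Tool frame: the origin (TCP) lies between the finger pads; the fingertips stand 19 mm ahead of it and the grasp point (between the pads) is the TCP (r.tcp_to_tips is the distance from the TCP to the fingertips, in m); z points along the fingers, y is the direction in which the jaws open and shut (so a half turn about z gives the same grasp; the last joint's range is limited). The gripper opens to 85 mm and grips with 20 to 120 N. Pads are 22 mm wide; open, the fingers measure 114 mm over their backs; the gripper's body (76 mm by 85 mm) begins 54 mm behind the grasp point. The pads swing forward as they close: fully open they stand 13 mm farther back than shut.
Start: joints at [1.193, 0.238, -0.013, 1.319, 0, 1.571], TCP at [0.194, 0.488, 0.225] pointing down, gripper open.
Joint ranges: [-2.66, 2.66], [-1.03, 1.9], [-1.14, 1.46], [-1.82, 2.27], [-1.45, 1.34], [-3.14, 3.14]. Speed limits (rad/s): [2.22, 2.22, 2.79, 3.14, 3.14, 3.14].

### API

Orientations are given as a unit quaternion [x, y, z, w].
In Python, from plant import r gives the robot as it stands. The module is installed in compiled form; this text tells all that it offers.
- The arm moves only by the shell command python3 -m creep 'ROWS' [FORCE]. ROWS is JSON, a list that holds one entry, the list of rows, each a list of 5 numbers: the shift along the tool's x, y, z in m, then the turn about the tool's z in degrees, then the closure, from -1 (fully open) to 1 (shut). In form: [[[dx, dy, dz, roll, jaw], ...]]. A call has 1 to 8 rows; each row shifts and turns the commanded pose from where the row before left it, along the tool's axes as they then stand; what a row does not reach is not made up. A row lasts 1/8 s, in which the tool goes at most 62.5 mm and 10.7 degrees, less where a joint would pass 70% of its speed; a pose out of reach is approached as far as the arm can. A call with a gripper value outside its range is refused whole. The fingers move at their own pace and stop on an object; FORCE is the grip in N (left out, the last holds). Time passes only in rows, so rows that do not move let the fingers close. It gives the time, the measured TCP pose, the force and the opening at its end, in the units of the state.
- r.read_state(): the state, without advancing time (a new reading comes with each control period).
- r.camera(name): name is "scene" or "side" or "wrist"; returns a dict with "img" (480x640x3 uint8, red, green, blue), "mtx" (3x3 intrinsics, pixels), "pose" (4x4, takes a point from camera to world coordinates). Camera axes: x right, y up, looking along -z (the intrinsics and any distortion apply to the point x, -y, -z); pixel columns grow to the right and rows downward; lengths in m; the calibration is good to about 2 mm. A picture is of the moment at which its call begins. There is no depth.
- r.close_job(): hands the job in, once; it reports no verdict.
The state is a dict: "clock": time; "q": joint angles; "joint_velocities": joint speeds; "effort": joint torques, N m; "ee_pos": TCP position; "tcp_rot": TCP orientation; "wrist_force": force on the tool from outside, world axes, zero at the start; "moment": the same for the moment, N m; "opening": finger opening in m.
Only numpy, scipy, OpenCV 4.12 (cv2) and the standard library are available. Lean on these libraries where they do the work, as an engineer would, in place of code of your own. Each camera call takes 0.05 s, during which the arm holds its last target.

### The job

On the counter two fretted fingerboard samples each pivot on an upright brass pin through one end, and both have been left askew. Push the dark rosewood one near its free end so that it swings round on its pin until it lies straight along its own green felt strip, the one that runs from that same pin. Keep it flat on the counter and on its pin, and leave the pale maple fingerboard as it is.

Things in the scene. Friction and masses are not known exactly. Their poses are not given: they have to be found in the camera images.
- rosewood: Loose dark rosewood fingerboard with pearl dots and frets, 253 mm long, 36 wide, 14 thick (frets 1 proud), 0.12 kg, flat on the counter, held by friction alone. Origin: axis of its 13 mm pin hole, at the underside, 18 mm from the near end. -x axis: towards the free end, 235 mm off; z up. It starts 34 to 56 degrees clockwise (from above) of its strip: push its +y long side.
- rosewood_end (a point): Centre of the rosewood board's free end face, half-way up (7 mm above the counter), 235 mm from the pin hole; axes as the board's.
- rose_strip: The rosewood board's place: a green felt strip, flush with the counter, 300 x 46 mm, and a fixed upright brass pin (10 mm thick, 22 tall) that passes through the board's hole. Origin: pin axis at counter height. -x axis: along the middle of the strip, which ends 275 mm from the pin (and 25 mm behind it). Home is the board's -x axis along the strip's.
- maple_end (a point): Centre of the free end of the pale maple fingerboard, to be left alone. Same size and shape as the rosewood one, also askew, on its own pin and strip 0.3 to 0.46 m to one side (left or right). Half-way up, 235 mm from its pin, which lies along +x of these axes.

How it is judged:
By the outcome, as a careful person would: the job done as asked, in the order asked, and still so for the second after the job is handed in, with the robot touching nothing.
It also fails if it takes over 35 s, if anything falls off the work surface, if the arm or the gripper's body presses on something with over 40 N, if the wrist force passes 120 N, or if a joint passes its speed limit or range.

## Working session

There is one attempt and no reset: what is moved stays moved. The work goes in short steps, Python scripts to look and compute and a shell command to move; the robot and the scene stay as the last step left them, time stands still between calls to the robot, and variables do not carry over. Pictures are saved under pics/ and viewed, and the job is handed in when it is done.

```bash
mkdir -p pics; cat > h.py <<'E'
import numpy as np,cv2
from plant import r
def snap(n,f):
    c=r.camera(n); cv2.imwrite('pics/'+f+'.png',c['img'][:,:,::-1]); return c
def ground(c,uv,z=0):
    M=np.array(c['mtx']);P=np.array(c['pose'])
    a=(uv[0]-M[0,2])/M[0,0]; b=(uv[1]-M[1,2])/M[1,1]
    d=P[:3,:3]@np.array([a,-b,-1]); o=P[:3,3]
    return o+d*(z-o[2])/d[2]
E
python3 - <<'E'
from h import *
for n in['scene','side','wrist']:
    c=snap(n,n+'0'); print(n,np.round(c['mtx'],1).tolist(),np.round(c['pose'],3).tolist(),[k for k in c])
print(r.read_state())
E
```

```text
scene [[461.7, 0.0, 316.4], [0.0, 461.7, 237.7], [0.0, 0.0, 1.0]] [[0.486, -0.528, 0.696, 1.109], [0.874, 0.304, -0.379, -0.238], [-0.011, 0.793, 0.609, 0.525], [0.0, 0.0, 0.0, 1.0]] ['img', 'mtx', 'pose']
side [[530.7, 0.0, 321.3], [0.0, 530.7, 231.7], [0.0, 0.0, 1.0]] [[0.866, 0.271, -0.42, 0.166], [-0.5, 0.484, -0.718, -0.596], [0.008, 0.832, 0.554, 0.563], [0.0, 0.0, 0.0, 1.0]] ['img', 'mtx', 'pose']
wrist [[391.0, 0.0, 322.3], [0.0, 391.0, 229.7], [0.0, 0.0, 1.0]] [[0.369, -0.883, -0.289, 0.12], [0.929, 0.351, 0.115, 0.517], [-0.0, -0.312, 0.95, 0.374], [0.0, 0.0, 0.0, 1.0]] ['img', 'mtx', 'pose']
{'clock': 0.15, 'q': array([ 1.19297125e+00,  2.38612172e-01, -1.40334620e-02,  1.31924343e+00,
        3.56957874e-05,  1.57081938e+00]), 'joint_velocities': array([ 1.62043578e-03, -2.05901181e-03,  4.06491185e-03,  2.81340671e-04,
        4.13760182e-04, -1.62454337e-05]), 'effort': array([ 1.53411188e-04, -5.39077055e+01,  3.46598947e+01,  1.44373899e-02,
        5.96733935e-05, -7.50624906e-06]), 'ee_pos': array([0.19353914, 0.48766583, 0.22465206]), 'tcp_rot': array([ 1.87802198e-01,  9.82206717e-01, -5.33297583e-04, -1.20127202e-04]), 'wrist_force': array([ 0.94637824, -0.31731502,  0.33203508]), 'moment': array([0.0463932 , 0.043449  , 0.00015438]), 'opening': 0.08554725673324298}
```

View pics/scene0.png

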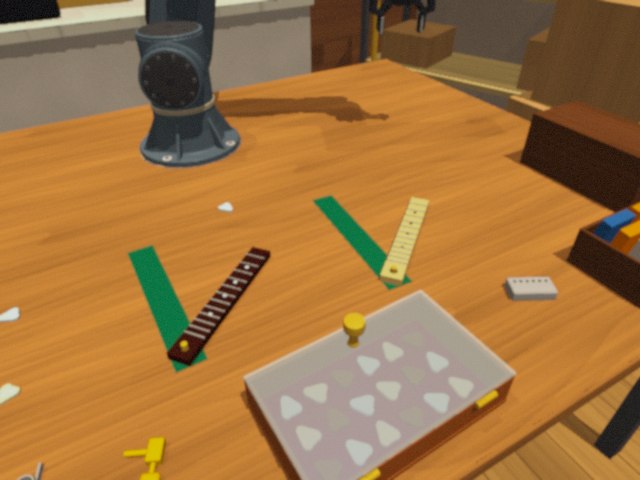

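View pics/side0.png

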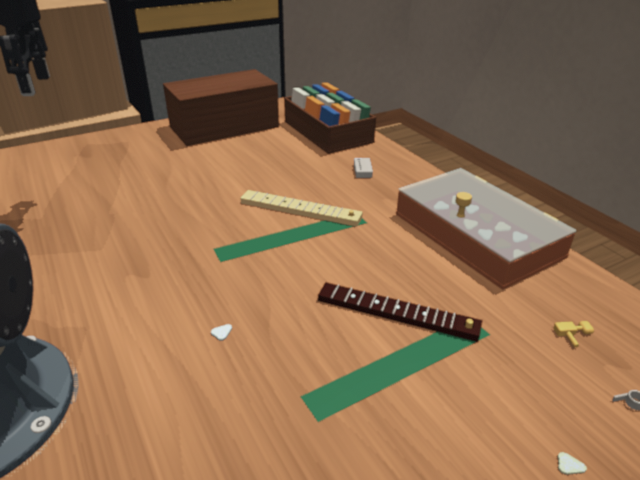

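View pics/wrist0.png

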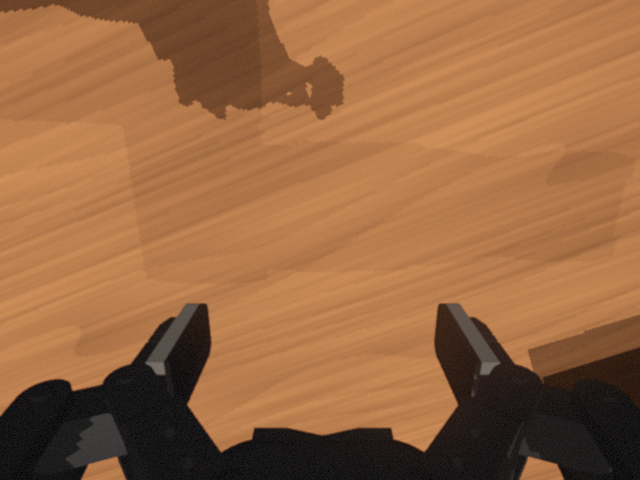

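The scene view shows the rosewood board's pin at about (184,346) and its free end at about (262,252). Its strip's far end is at about (141,248). The maple board is at (395,270)–(420,200). In the side view the rosewood pin is at about (469,323), its free end at (322,294) and the strip's far end at (310,405). The wrist camera sees neither board.

```bash
cat >> h.py <<'E'
def greenpts(c,box):
    h=cv2.cvtColor(c['img'],cv2.COLOR_RGB2HSV); m=cv2.inRange(h,(60,120,40),(90,255,255))
    v,u=np.nonzero(m); k=(u>box[0])&(u<box[2])&(v>box[1])&(v<box[3])
    return np.array([ground(c,p)[:2] for p in np.c_[u[k],v[k]]])
E
python3 - <<'E'
from h import *
B={'scene':(100,230,240,400),'side':(290,320,520,430)}
pts={'scene':dict(pin=(184,344),e=(262,251),me=(420,201),mp=(394,268)),'side':dict(pin=(469,322),e=(322,293),me=(245,198),mp=(352,213))}
for n in B:
    c=r.camera(n); g=greenpts(c,B[n])
    rr=cv2.minAreaRect(g.astype(np.float32)*1000); print(n,rr, np.round(cv2.boxPoints(rr)).tolist())
    for k,uv in pts[n].items(): print(k,np.round(ground(c,uv,.022 if k in('pin','mp') else .012),3))
    for k,uv in (dict(a=(130,250),b=(153,247),c=(205,356),d=(180,369)) if n=='scene' else dict(a=(302,397),b=(317,417),c=(489,333))).items(): print(k,np.round(ground(c,uv),3))
E
python3 - <<'E'
import cv2
for n,(x,y,w,h) in {'scene':(120,190,200,150+40),'side':(290,270,210,150)}.items():
    im=cv2.imread(f'pics/{n}0.png')[y:y+h,x:x+w]; cv2.imwrite(f'pics/{n}0z.png',cv2.resize(im,None,fx=3,fy=3,interpolation=2))
E
```

```text
scene ((525.7537841796875, -203.73675537109375), (293.861083984375, 42.023014068603516), 0.99651700258255) [[378.0, -185.0], [379.0, -227.0], [673.0, -222.0], [672.0, -180.0]]
pin [ 0.653 -0.201  0.022]
e [ 0.508 -0.021  0.012]
me [0.52  0.323 0.012]
mp [0.668 0.146 0.022]
a [ 0.371 -0.223  0.   ]
b [ 0.383 -0.184  0.   ]
c [ 0.668 -0.18   0.   ]
d [ 0.673 -0.217  0.   ]
side ((524.0679931640625, -207.6333770751953), (294.61773681640625, 42.25777816772461), 1.2335338592529297) [[376.0, -190.0], [377.0, -232.0], [672.0, -226.0], [671.0, -183.0]]
pin [ 0.646 -0.208  0.022]
e [ 0.497 -0.035  0.012]
me [0.509 0.304 0.012]
mp [0.661 0.133 0.022]
a [ 0.377 -0.19   0.   ]
b [ 0.379 -0.227  0.   ]
c [ 0.675 -0.225  0.   ]
```

View pics/scene0z.png

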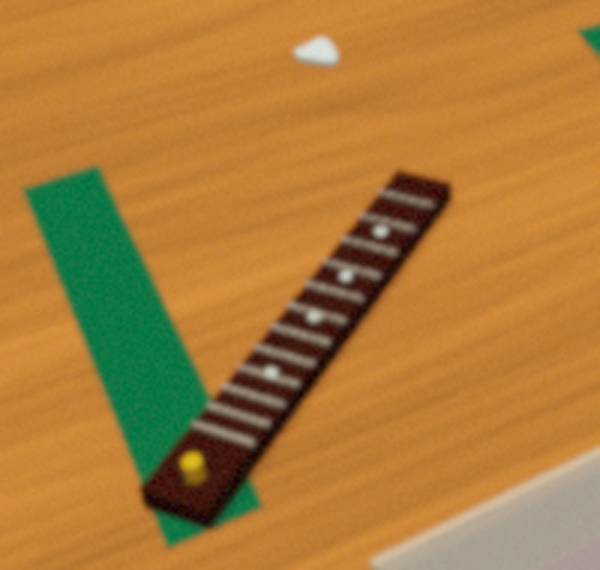

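View pics/side0z.png

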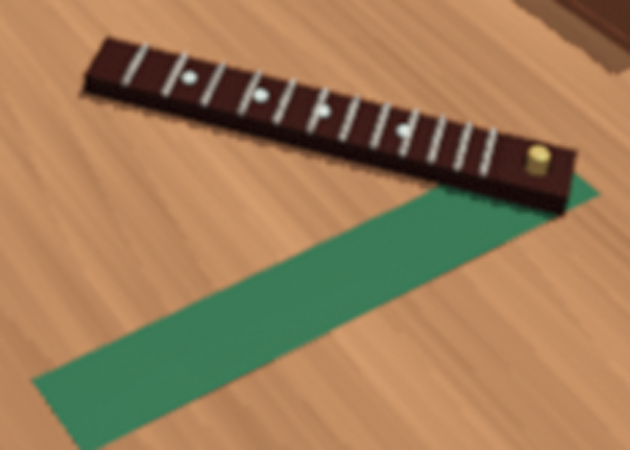

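Averaging the two views puts the pin at about (0.650, -0.204). The strip heads 181.1° and the board lies at about 129.8°, so it needs roughly 51° counter-clockwise. I'll move the shut gripper over to the board's +y side, with tool x as the push direction.

```bash
python3 -m creep '[[[-0.0435,-0.0273,0,0,1],[-0.0435,-0.0273,0,0,1],[-0.0435,-0.0273,0,0,1],[-0.0435,-0.0273,0,0,1],[-0.0435,-0.0273,0,0,1],[-0.0435,-0.0273,0,0,1],[-0.0435,-0.0273,0,0,1],[-0.0435,-0.0273,0,0,1]]]'
python3 -m creep '[[[-0.0435,-0.0273,0,0,1],[-0.0435,-0.0273,0,0,1],[-0.0435,-0.0273,0,0,1],[-0.0435,-0.0273,0,0,1],[0,0,0,0,1]]]'
python3 -m creep '[[[0,0,0,-9,1],[0,0,0,-9,1],[0,0,0,-9,1],[0,0,0,-9,1],[0,0,0,-9,1],[0,0,0,-9,1],[0,0,0,-7.5,1],[0,0,0,0,1]]]'
```

```text
clock: 1.25
ee_pos: [0.4373, 0.155, 0.2252]
tcp_rot: [0.188, 0.982, 0.0, 0.0]
wrist_force: [0.4, 0.5, 1.0]
opening: 0.0
clock: 1.88
ee_pos: [0.5595, -0.0118, 0.2243]
tcp_rot: [0.19, 0.982, -0.0, -0.0]
wrist_force: [-0.7, 0.7, 0.2]
opening: 0.0001
clock: 2.88
ee_pos: [0.5575, -0.0084, 0.2251]
tcp_rot: [-0.341, 0.94, 0.0, -0.0]
wrist_force: [0.5, 0.1, -0.1]
opening: 0.0004
```

```bash
python3 -m creep '[[[0,0,0.04,0,1],[0,0,0.04,0,1],[0,0,0.04,0,1],[0,0,0.04,0,1],[0,0,0.02,0,1],[0,0,0.01,0,1],[0,0,0.009,0,1],[0,0,0,0,1]]]'
python3 - <<'E'
from h import *
snap('scene','scene1');snap('side','side1')
E
```

```text
clock: 3.88
ee_pos: [0.558, -0.009, 0.0261]
tcp_rot: [-0.341, 0.94, -0.0, -0.0]
wrist_force: [-0.4, 0.5, 0.2]
opening: -0.0004
```

View pics/scene1.png

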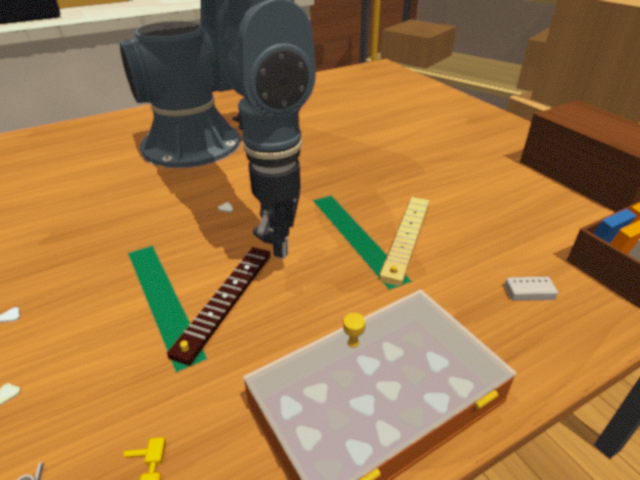

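View pics/side1.png

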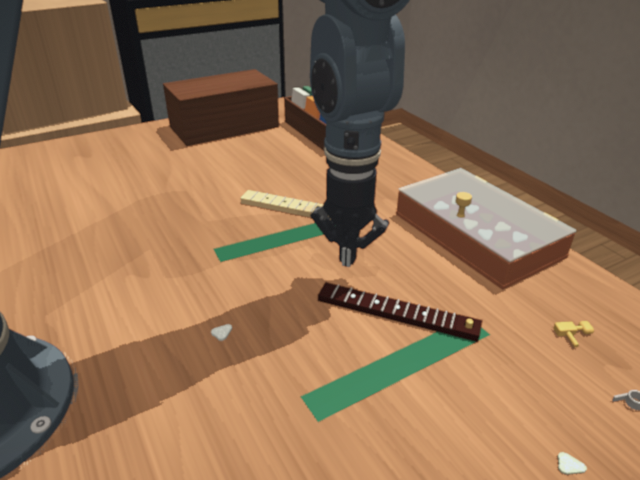

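Fingertips are at (280,255) in scene and (347,262) in side. They're down, about 25 mm off the +y side near the free end, and the board hasn't moved. Next I close the gap and then push along the arc about the pin.

```bash
python3 -m creep '[[[0.008,0,0,0,1],[0.008,0,0,0,1],[0.007,0,0,0,1]]]'
python3 -m creep '[[[0.0147,0.0015,0,-4,1],[0.0147,0.0015,0,-4,1],[0.0147,0.0015,0,-4,1],[0.0147,0.0015,0,-4,1],[0.0147,0.0015,0,-4,1],[0.0147,0.0015,0,-4,1],[0.0074,0.0007,0,-2,1],[0,0,0,0,1]]]'
python3 - <<'E'
from h import *
snap('scene','scene2');snap('side','side2')
E
```

```text
clock: 4.35
ee_pos: [0.5398, -0.0244, 0.0263]
tcp_rot: [-0.341, 0.94, -0.0, 0.0]
wrist_force: [-0.4, 0.2, 0.3]
opening: -0.0002
clock: 5.35
ee_pos: [0.4727, -0.0919, 0.0263]
tcp_rot: [-0.543, 0.84, -0.0, -0.0]
wrist_force: [-0.3, 0.1, 0.0]
opening: 0.0001
```

View pics/scene2.png

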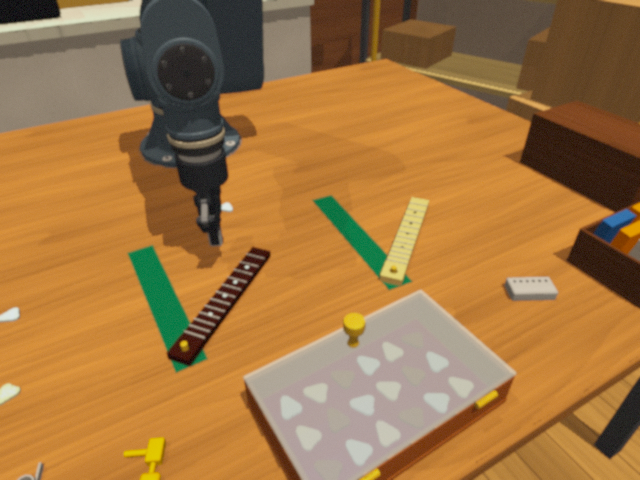

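View pics/side2.png

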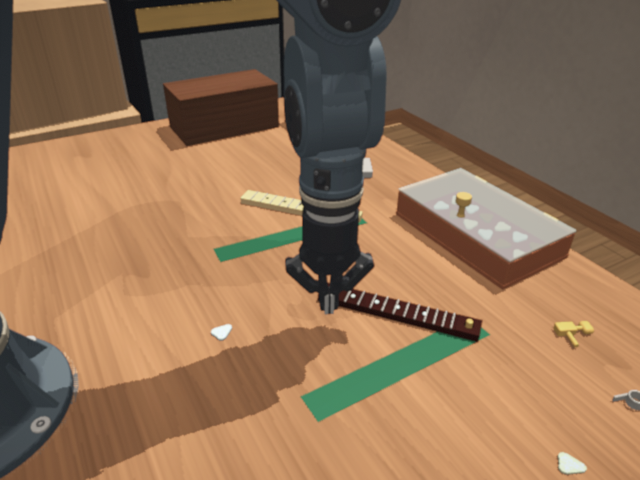

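The board hasn't moved: it's still at (262,252) in scene. The tool reports no force, and the tip appears at (217,243), past the board's end. I'll triangulate the tip and the board from both views before doing anything else.

```bash
cat >> h.py <<'E'
def tri(cs,uvs):
    A=np.zeros((3,3));b=np.zeros(3);L=[]
    for c,uv in zip(cs,uvs):
        P=np.array(c['pose']);o=P[:3,3];d=ground(c,uv)-o;d/=np.linalg.norm(d)
        Q=np.eye(3)-np.outer(d,d);A+=Q;b+=Q@o;L.append((o,Q))
    x=np.linalg.solve(A,b); return np.round(x,4),[round(float(np.linalg.norm(Q@(x-o))),4) for o,Q in L]
E
python3 - <<'E'
from h import *
cs=[r.camera('scene'),r.camera('side')]
w=r.camera('wrist');cv2.imwrite('pics/wrist2.png',w['img'][:,:,::-1])
Z=lambda u,v,x,y:(x+u/3,y+v/3)
s=lambda u,v:Z(u,v,120,190); d=lambda u,v:Z(u,v,290,270)
for n,a,b in [('tip',(217,243),(329,310)),('pin',s(191,461),d(539,153)),('dot4',s(381,231),d(190,77)),('dot3',s(346,276),d(261,95)),('dot2',s(314,316),d(323,111)),('dot1',s(271,371),d(403,130)),('cornerL',s(401,172),d(84,75)),('cornerR',s(449,185),d(107,38))]:
    print(n,tri(cs,[a,b]),ground(cs[0],a,.014).round(3),ground(cs[1],b,.014).round(3))
E
python3 - <<'E'
import cv2
a=cv2.imread('pics/scene2.png')[200:320,150:310];b=cv2.imread('pics/side2.png')[240:360,270:430]
cv2.imwrite('pics/z2.png',cv2.resize(cv2.hconcat([a,b]),None,fx=2.5,fy=2.5,interpolation=2))
E
```

```text
tip (array([ 0.4745, -0.0905,  0.0321]), [0.0025, 0.0025]) [ 0.448 -0.083  0.014] [ 0.485 -0.077  0.014]
pin (array([ 0.6508, -0.2028,  0.0194]), [0.0019, 0.0019]) [ 0.645 -0.201  0.014] [ 0.656 -0.201  0.014]
dot4 (array([ 0.5367, -0.0623,  0.0124]), [0.0023, 0.0023]) [ 0.536 -0.061  0.014] [ 0.535 -0.067  0.014]
dot3 (array([ 0.5613, -0.0927,  0.0122]), [0.0021, 0.0021]) [ 0.561 -0.091  0.014] [ 0.56  -0.097  0.014]
dot2 (array([ 0.582 , -0.1186,  0.0123]), [0.0022, 0.0022]) [ 0.582 -0.117  0.014] [ 0.58  -0.123  0.014]
dot1 (array([ 0.6084, -0.1509,  0.0126]), [0.002, 0.002]) [ 0.608 -0.149  0.014] [ 0.607 -0.154  0.014]
cornerL (array([ 0.4902, -0.0307,  0.0098]), [0.0022, 0.0022]) [ 0.493 -0.03   0.014] [ 0.488 -0.038  0.014]
cornerR (array([ 0.5162, -0.011 ,  0.0105]), [0.002, 0.002]) [ 0.518 -0.011  0.014] [ 0.514 -0.017  0.014]
```

View pics/z2.png

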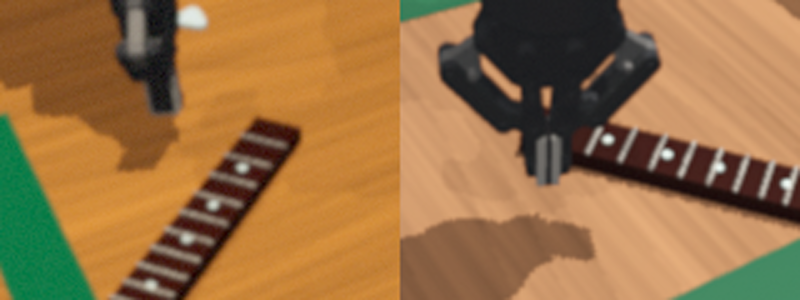

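View pics/wrist2.png

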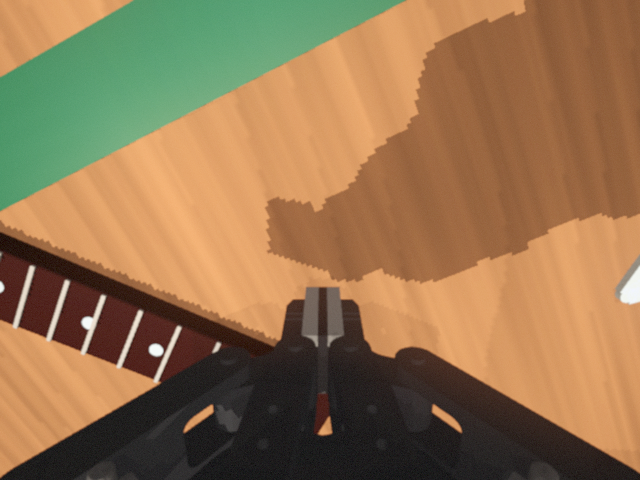

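```bash
python3 - <<'E'
from h import *
print(r.tcp_to_tips, r.read_state())
E
```

```text
0.019 {'clock': 5.6, 'q': array([-1.90267913e-01,  3.23312890e-01, -4.53452646e-01,  7.93938972e-01,
       -3.43660361e-05, -1.33951253e+00]), 'joint_velocities': array([ 0.00080805,  0.00233009, -0.00243002, -0.00137938,  0.00121286,
       -0.00218289]), 'effort': array([-1.54869463e-01, -5.26057541e+01,  2.66530663e+01,  3.63179155e-03,
       -4.23439342e-03,  1.17566442e-02]), 'ee_pos': array([ 0.47328641, -0.09116482,  0.02614566]), 'tcp_rot': array([-5.43517796e-01,  8.39397643e-01, -4.41872306e-05,  2.12232856e-05]), 'wrist_force': array([-0.10455531,  0.08202323, -0.91567915]), 'moment': array([-0.02034154,  0.02216703, -0.00257674]), 'opening': 0.00045025350480166766}
```

The tip triangulates to z ≈ 0.03, about 20 mm higher than the reported pose implies, and its shadow is detached. So it passed over the board without touching it. I'll lift, go back the same way, and come down lower, using the images for the height.

```bash
python3 -m creep '[[[0,0,-0.03,0,1],[-0.0147,-0.0025,0,4,1],[-0.0147,-0.0025,0,4,1],[-0.0147,-0.0025,0,4,1],[-0.0147,-0.0025,0,4,1],[-0.0147,-0.0025,0,4,1],[-0.0147,-0.0025,0,4,1],[-0.0074,-0.0012,0,2,1]]]'
python3 -m creep '[[[-0.012,0,0,0,1],[-0.012,0,0,0,1],[0,0,0.02,0,1],[0,0,0.01,0,1],[0,0,0.01,0,1],[0,0,0.005,0,1],[0,0,0,0,1]]]'
python3 - <<'E'
from h import *
snap('scene','scene3');snap('side','side3')
a=cv2.imread('pics/scene3.png')[190:310,190:350];b=cv2.imread('pics/side3.png')[200:320,270:430]
cv2.imwrite('pics/z3.png',cv2.resize(cv2.hconcat([a,b]),None,fx=2.5,fy=2.5,interpolation=2))
E
```

```text
clock: 6.6
ee_pos: [0.5416, -0.0224, 0.056]
tcp_rot: [-0.34, 0.94, -0.0, 0.0]
wrist_force: [0.6, 0.5, -0.8]
opening: 0.0001
clock: 7.48
ee_pos: [0.5592, -0.0079, 0.0109]
tcp_rot: [-0.341, 0.94, 0.0, -0.0]
wrist_force: [-0.1, 1.1, 0.6]
opening: -0.0001
```

View pics/z3.png

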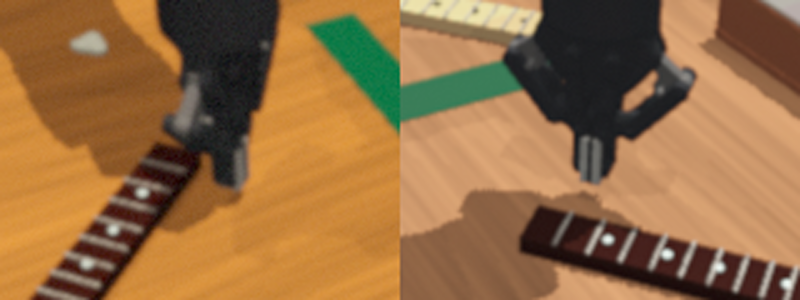

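```bash
python3 - <<'E'
from h import *
cs=[r.camera('scene'),r.camera('side')]
print(tri(cs,[(284,264.8),(346.8,272.8)]),r.read_state()['wrist_force'])
E
```

```text
(array([ 0.5607, -0.0049,  0.0103]), [0.0025, 0.0025]) [-0.31999198  0.18372693  0.69102025]
```

The tip is now at z ≈ 0.010, close to the reported TCP height, so the shut fingertips sit about level with the reported TCP. I'll go 4 mm lower and push in short stretches.

```bash
python3 -m creep '[[[0,0,0.004,0,1],[0.008,0,0,0,1],[0.008,0,0,0,1],[0.007,0,0,0,1],[0,0,0,0,1]]]'
python3 -m creep '[[[0.0147,0.0015,0,-4,1],[0.0147,0.0015,0,-4,1],[0.0074,0.0007,0,-2,1],[0,0,0,0,1]]]'
python3 - <<'E'
from h import *
snap('scene','scene4');snap('side','side4')
a=cv2.imread('pics/scene4.png')[190:370,130:290];b=cv2.imread('pics/side4.png')[240:420,290:490]
cv2.imwrite('pics/z4.png',cv2.resize(cv2.hconcat([a,b]),None,fx=2.2,fy=2.2,interpolation=2))
E
```

```text
clock: 8.3
ee_pos: [0.5412, -0.0231, 0.0073]
tcp_rot: [-0.34, 0.94, -0.0, -0.0]
wrist_force: [0.5, -0.3, 0.2]
opening: 0.0001
clock: 8.8
ee_pos: [0.5123, -0.0452, 0.0073]
tcp_rot: [-0.421, 0.907, -0.0, 0.0]
wrist_force: [1.4, -0.8, -0.4]
opening: 0.0001
```

View pics/z4.png

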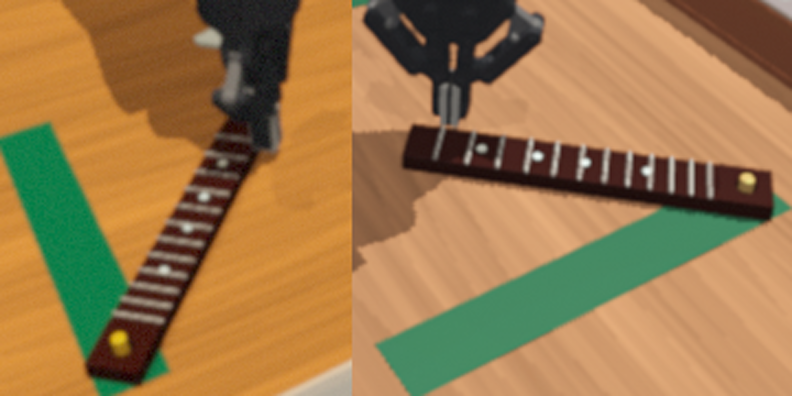

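The board is moving and turning on its pin: the fingertip is against the +y side near the free end, at about (251,257) in scene. Tool yaw gives about 139.8°, so 41° remain.

```bash
python3 -m creep '[[[0.0147,0.0015,0,-4,1],[0.0147,0.0015,0,-4,1],[0.0147,0.0015,0,-4,1],[0.0147,0.0015,0,-4,1],[0.0147,0.0015,0,-4,1],[0.0147,0.0015,0,-4,1],[0.0147,0.0015,0,-4,1],[0,0,0,0,1]]]'
python3 -m creep '[[[0.0110,0.0012,0,-3,1],[0.0074,0.0009,0,-2,1],[0.0074,0.0009,0,-2,1],[0,0,0,0,1]]]'
python3 - <<'E'
from h import *
c=[snap('scene','scene5'),snap('side','side5')]
a=cv2.imread('pics/scene5.png')[220:400,90:250];b=cv2.imread('pics/side5.png')[270:450,290:500]
cv2.imwrite('pics/z5.png',cv2.resize(a,None,fx=3.3,fy=3.3,interpolation=2))
cv2.imwrite('pics/y5.png',cv2.resize(b,None,fx=3.3,fy=3.3,interpolation=2))
E
```

```text
clock: 9.9
ee_pos: [0.4552, -0.1303, 0.0071]
tcp_rot: [-0.628, 0.779, -0.0, -0.0]
wrist_force: [0.4, -0.4, -1.0]
opening: 0.0001
clock: 10.4
ee_pos: [0.4481, -0.1546, 0.0071]
tcp_rot: [-0.674, 0.739, -0.0, 0.0]
wrist_force: [0.1, 0.5, -1.0]
opening: 0.0002
```

View pics/z5.png

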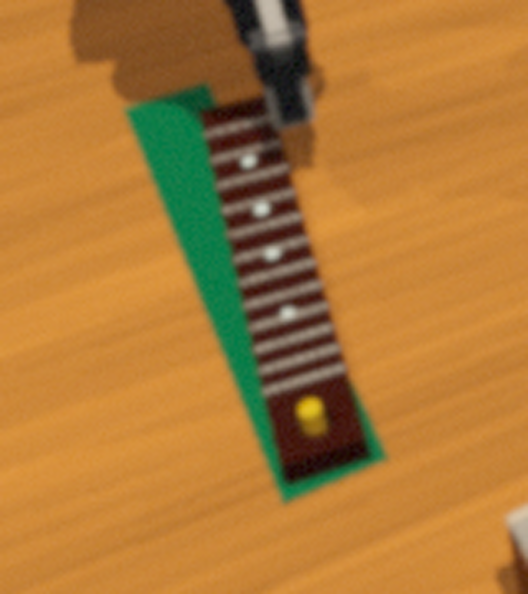

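View pics/y5.png

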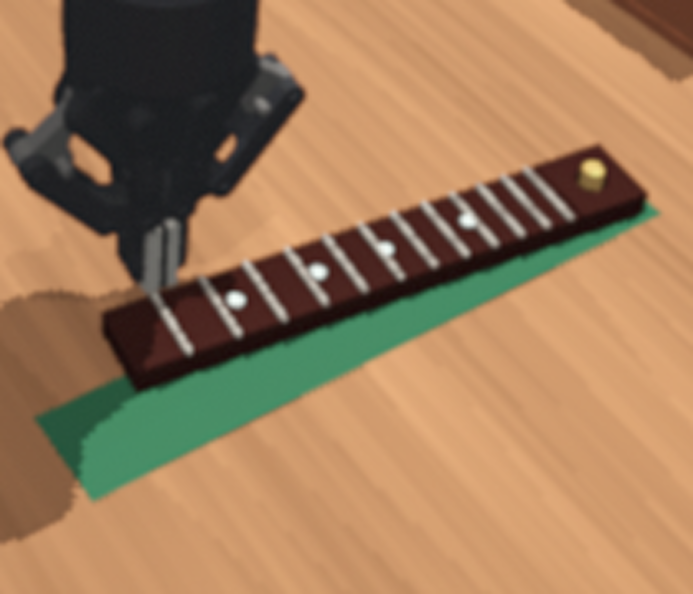

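The rosewood is now close, overlapping the strip, with more felt showing on the far (-y) side. I'll measure its angle from the pearl dots.

```bash
cat >> h.py <<'E'
def dots(c,box):
    x0,y0,x1,y1=box; g=cv2.cvtColor(c['img'],cv2.COLOR_RGB2GRAY)[y0:y1,x0:x1]
    return g
def ang(cs,A,B):
    for c,U in zip(cs,(A,B)):
        g=np.array([ground(c,u,.014)[:2] for u in U]); d=g[0]-g[-1]
        l=np.polyfit(g[:,0],g[:,1],1); print('line deg',180+np.degrees(np.arctan(l[0])).round(2),'y at x=.65,.415:',np.polyval(l,[.65,.415]).round(4))
    t=np.array([tri(cs,[a,b])[0] for a,b in zip(A,B)]); l=np.polyfit(t[:,0],t[:,1],1)
    print('tri deg',180+np.degrees(np.arctan(l[0])).round(2),np.polyval(l,[.65,.415]).round(4),t[:,2])
E
python3 - <<'E'
from h import *
cs=[r.camera('scene'),r.camera('side')]
z=lambda L,x,y:[(x+u/3.3,y+v/3.3) for u,v in L]
ang(cs,z([(249,161),(261.5,209),(272.5,255),(288,313)],90,220),z([(236,299),(318,272),(386,248.5),(468,220)],290,270))
print('t0');ang(cs,[(120+u/3,190+v/3) for u,v in [(381,231),(346,276),(314,316),(271,371)]],[(290+u/3,270+v/3) for u,v in [(190,77),(261,95),(323,111),(403,130)]])
E
```

```text
line deg 174.11 y at x=.65,.415: [-0.2    -0.1758]
line deg 174.02 y at x=.65,.415: [-0.2055 -0.1809]
tri deg 174.03 [-0.2019 -0.1773] [0.0125 0.0123 0.012  0.0126]
t0
line deg 128.98 y at x=.65,.415: [-0.2009  0.0896]
line deg 129.28 y at x=.65,.415: [-0.2072  0.0801]
tri deg 128.96 [-0.2025  0.0882] [0.0124 0.0122 0.0123 0.0126]
```

Dots give 174.05° and the strip is 181.1°, so 7° remain. I'll push 6° slowly and then measure again.

```bash
python3 -m creep '[[[0.0055,0.0007,0,-1.5,1],[0.0055,0.0007,0,-1.5,1],[0.0055,0.0007,0,-1.5,1],[0.0055,0.0007,0,-1.5,1],[0,0,0,0,1]]]'
python3 - <<'E'
from h import *
c=[snap('scene','scene6'),snap('side','side6')]
a=cv2.imread('pics/scene6.png')[220:400,90:250];b=cv2.imread('pics/side6.png')[270:450,290:500]
cv2.imwrite('pics/z6.png',cv2.resize(a,None,fx=3.3,fy=3.3,interpolation=2))
cv2.imwrite('pics/y6.png',cv2.resize(b,None,fx=3.3,fy=3.3,interpolation=2))
E
```

```text
clock: 11.22
ee_pos: [0.4439, -0.1768, 0.0071]
tcp_rot: [0.712, -0.702, 0.0, 0.0]
wrist_force: [-0.2, -0.0, 0.0]
opening: 0.0002
```

View pics/z6.png

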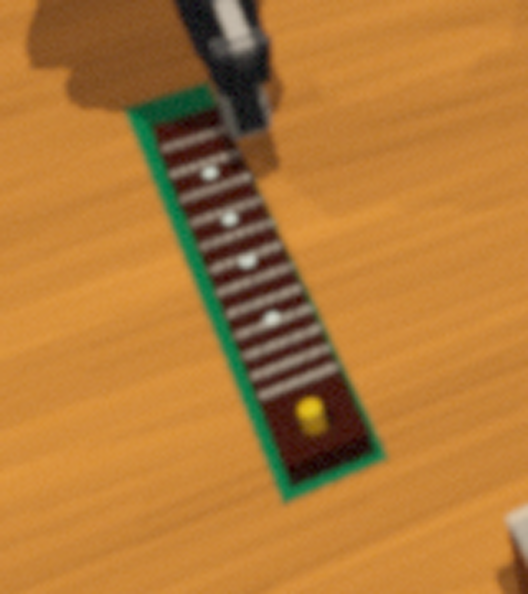

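View pics/y6.png

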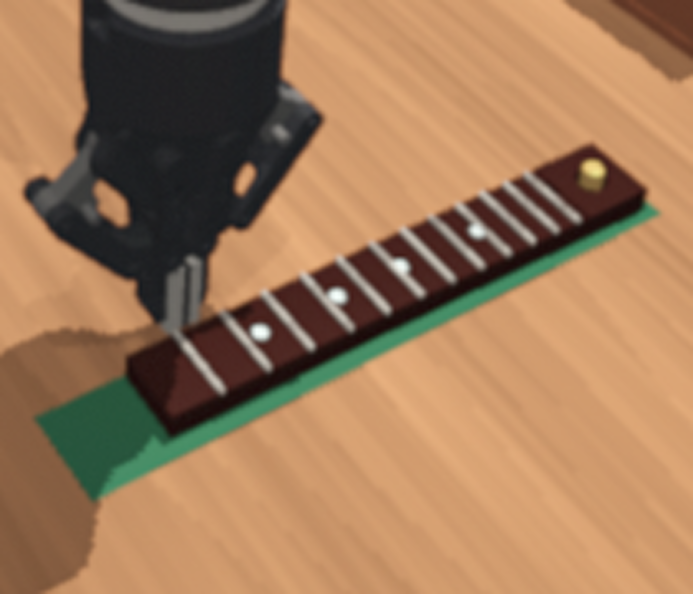

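```bash
python3 - <<'E'
from h import *
cs=[r.camera('scene'),r.camera('side')]
z=lambda L,x,y:[(x+u/3.3,y+v/3.3) for u,v in L]
ang(cs,z([(209.5,173),(230,218.5),(247.5,261),(271.5,319)],90,220),z([(261,331.5),(338,296),(401,266),(477,231)],290,270))
# strip edges from corners, sub-zoom picks
for c,L,o in((cs[0],[(130,109),(287,500),(210,87),(384,458)],(90,220)),(cs[1],[(96,499),(659,211),(36,418)],(290,270))):
    g=np.array([ground(c,p)[:2] for p in z(L,*o)]); d=g[0]-g[1]; print('edge',np.degrees(np.arctan2(d[1],d[0]))%360,g.round(4).tolist())
    if len(g)==4: d=g[2]-g[3]; print(np.degrees(np.arctan2(d[1],d[0]))%360)
E
```

```text
line deg 180.27 y at x=.65,.415: [-0.2004 -0.2015]
line deg 180.31 y at x=.65,.415: [-0.2053 -0.2065]
tri deg 180.35 [-0.2018 -0.2033] [0.0125 0.0124 0.0126 0.0123]
edge 180.86486088105167 [[0.3794, -0.2257], [0.6747, -0.2213], [0.3818, -0.1829], [0.674, -0.1795]]
180.66171321893876
edge 181.30897422401264 [[0.3777, -0.2334], [0.6746, -0.2266], [0.3758, -0.189]]
```

Board is at 180.3° and the strip averages 181.0°. I'll nudge another 0.7° (2.6 mm), then back off, lift clear and check.

```bash
python3 -m creep '[[[0.0013,0,0,0,1],[0.0013,0,0,0,1],[0,0,0,0,1],[-0.01,0,0,0,1],[-0.02,0,0,0,1],[0,0,-0.04,0,1],[0,0,-0.06,0,1],[0,0,-0.05,0,1]]]'
python3 -m creep '[[[-0.05,0,0,0,1],[-0.05,0,0,0,1],[0,0,0,0,1]]]'
python3 - <<'E'
from h import *
c=[snap('scene','scene7'),snap('side','side7')]
a=cv2.imread('pics/scene7.png')[220:400,90:250];b=cv2.imread('pics/side7.png')[270:450,290:500]
cv2.imwrite('pics/z7.png',cv2.resize(a,None,fx=3.3,fy=3.3,interpolation=2))
cv2.imwrite('pics/y7.png',cv2.resize(b,None,fx=3.3,fy=3.3,interpolation=2))
E
```

```text
clock: 12.42
ee_pos: [0.4434, -0.1485, 0.1592]
tcp_rot: [0.712, -0.702, 0.0, -0.0]
wrist_force: [1.5, -0.3, 0.7]
opening: 0.0002
clock: 12.8
ee_pos: [0.4415, -0.0463, 0.1573]
tcp_rot: [0.714, -0.7, -0.0, -0.0]
wrist_force: [-0.0, -0.9, -0.5]
opening: -0.0004
```

View pics/z7.png

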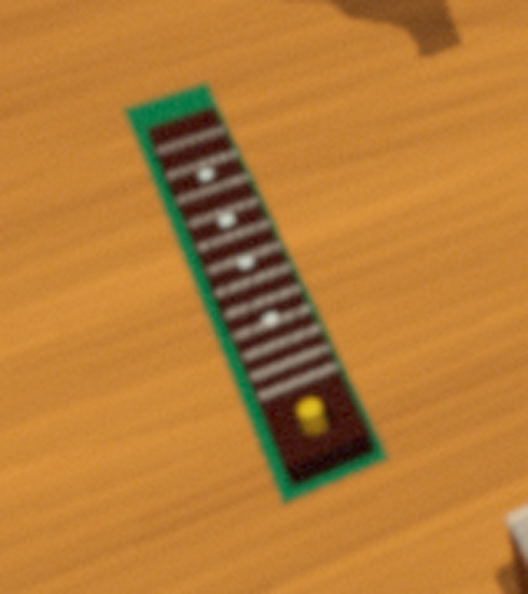

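View pics/y7.png

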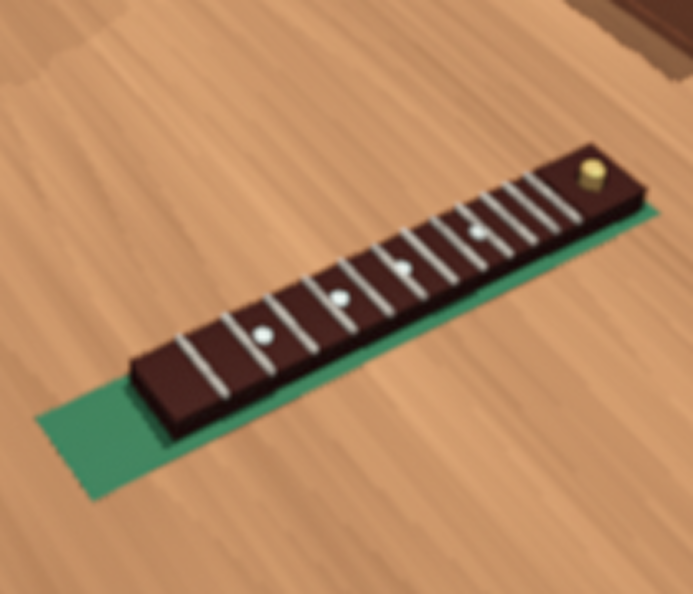

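View pics/scene7.png

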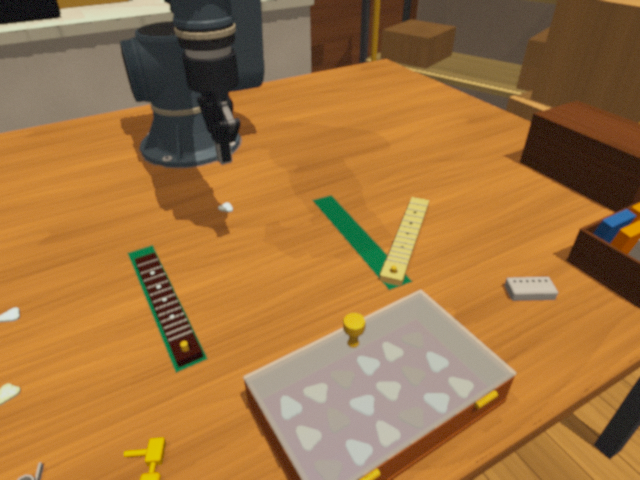

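```bash
python3 - <<'E'
from h import *
cs=[r.camera('scene'),r.camera('side')]
z=lambda L,x,y:[(x+u/3.3,y+v/3.3) for u,v in L]
ang(cs,z([(206,174.5),(227,219.5),(245.5,262.5),(270,319)],90,220),z([(263.5,334.5),(340,298.5),(402.5,268.5),(478.5,232)],290,270))
for c,B in zip(cs,((100,230,240,400),(290,320,520,430))):
    print(cv2.minAreaRect((greenpts(c,B)*1000).astype(np.float32)))
    h=cv2.cvtColor(c['img'],cv2.COLOR_RGB2HSV)
a=cv2.imread('pics/scene0.png').astype(int);b=cv2.imread('pics/scene7.png').astype(int)
print('maple diff',np.abs(a-b)[190:290,375:435].mean(), np.abs(a-b)[300:400,450:500].mean())
E
```

```text
line deg 180.89 y at x=.65,.415: [-0.2003 -0.204 ]
line deg 180.79 y at x=.65,.415: [-0.2056 -0.2089]
tri deg 180.81 [-0.2021 -0.2054] [0.0124 0.0124 0.0121 0.0125]
((525.8700561523438, -204.10968017578125), (293.56195068359375, 41.99080276489258), 1.146039366722107)
((523.8866577148438, -208.3090362548828), (294.1940612792969, 41.54513168334961), 0.8187292218208313)
maple diff 2.8109444444444445 2.4985333333333335
```

The dots give 180.8° and the strip 181.0°, so they agree within measurement error. The maple image is unchanged apart from noise, and the arm is clear.

```bash
python3 -c "
from plant import r
print(r.close_job(), r.read_state()['clock'])"
```

```text
the job is handed in; nothing more can be done
the job is handed in; nothing more can be done
```

The rosewood fingerboard now lies along its green strip, still flat on the counter and on its pin. I pushed its +y side near the free end with the shut gripper, backed off, lifted clear and handed the job in at about 13 s.

**Final checks:**
- **Angle:** the pearl dots put the board at 180.8°. Fits to the strip gave 180.7° to 181.3° over the run and 0.8° to 1.1° (i.e. 180.8° to 181.1°) in the last pictures, so the board is within about 0.3° of it.
- **Maple board:** the picture around it changed no more than plain background did, so it was not moved.
- **Forces:** wrist forces read at the end of each move were under about 2 N.

**What went wrong or disagreed:**
- **First pass missed:** the first sweep passed over the board without touching it. The shut fingertips sat level with the reported TCP height rather than 19 mm below it. I found this by triangulating the tip from two cameras, then repeated the push lower.
- **Camera offset:** the scene and side views differ by about 4 to 5 mm in y, but their angles agree.

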